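# Set the ball grid on its catch pan and hold out the grinding jar that rattles

### The job

Put the ball grid on the catch pan, both holes over the pins, so that it lies flush, and let go of it. Then shake the closed mill jars to find the one with a loose ball that rattles, and finish still holding that jar, level and motionless, about ten centimetres above the middle of the grid, ready to be opened there: do not put it down. Lay the other two jars back on the worktop, same side up, and do not disturb the things around.

Things in the scene. Friction and masses are not known exactly. Their poses are not given: they have to be found in the camera images.
- catch_pan: open steel trough fixed to the worktop, 60 mm (x) by 106 mm (y, its long axis), origin: centre of its underside. Its rim and the flanges at both ends are level, 36 mm above the origin; on each flange, 41 mm from the centre along y, stands a pin 8 mm thick and 16 mm tall with a tapered nose
- ball_grid: loose steel grate that belongs on the pan, 60 mm (x) by 104 mm (y, its long axis), 5 mm thick, 0.16 kg, starts flat on the worktop. Origin: centre of its underside. A through hole of 11 mm in each end plate, 41 mm from the centre along y; the same either way round. A bow handle stands over its middle. Flush on the pan its origin is 36 mm above the pan's origin
- grid_grip (a point): middle of the grid's bow handle: a round bar about 10 mm thick that runs along the grid's y, its axis 31 mm above the grid's underside, 49 mm clear between the uprights; pinch it across, from above
- jar_1: first closed steel mill jar lying on its side, 92 mm long (its x), an eight-sided screw cap 48 mm across flats on each 16 mm end, round body 44 mm thick between (60 mm long): grip it there, across. About 0.4 kg. Origin: under its middle, axis 24 mm higher. All look alike. In one a heavy 26 mm ball (0.14 kg) is loose and runs 50 mm along x when shaken; in the others a ball sits fast. Weight tells nothing
- jar_2: second closed steel mill jar lying on its side, 92 mm long (its x), an eight-sided screw cap 48 mm across flats on each 16 mm end, round body 44 mm thick between (60 mm long): grip it there, across. About 0.4 kg. Origin: under its middle, axis 24 mm higher. All look alike. In one a heavy 26 mm ball (0.14 kg) is loose and runs 50 mm along x when shaken; in the others a ball sits fast. Weight tells nothing
- jar_3: third closed steel mill jar lying on its side, 92 mm long (its x), an eight-sided screw cap 48 mm across flats on each 16 mm end, round body 44 mm thick between (60 mm long): grip it there, across. About 0.4 kg. Origin: under its middle, axis 24 mm higher. All look alike. In one a heavy 26 mm ball (0.14 kg) is loose and runs 50 mm along x when shaken; in the others a ball sits fast. Weight tells nothing
- sample_jar: bystander: plastic sample jar with a screw lid, 56 mm across, 76 mm tall; origin: centre of its underside. Leave it alone
- petri_dish: bystander: clear petri dish, 69 mm across, 15 mm high; origin: centre of its underside. Leave it alone
- stopwatch: bystander: black stopwatch lying flat, 97 by 91 mm, 18 mm high; origin: centre of its underside. Leave it alone
Things that resemble listed ones, but are neither listed nor needed, are in the scene too. What is shaped like the jar_1 but red is not meant.

How it is judged:
By the outcome, as a careful person would: the job done as asked, in the order asked, and still so for the second after the job is handed in, while the arm keeps its last pose, push and grip.
It also fails if it takes over 72 s, if anything falls off the work surface, if the arm or the gripper's body presses on something with over 40 N, if the wrist force passes 120 N, or if a joint passes its speed limit or range.

### The arm

A 6-joint arm with a two-finger parallel gripper is mounted at the origin on a cart in front of the work surface, level with it; the furniture and walls round the work are solid. World frame = base frame: x ahead of the robot, y to its left, z up, the work surface at z = 0. Lengths are in m, angles in rad, forces in N, time in s.
With the tool pointing down it reaches from about 0.275 to 0.725 m from the base axis. Payload 15.9 kg.
Tool frame: the origin (TCP) lies between the finger pads; the fingertips stand 25 mm ahead of it and the grasp point (between the pads) lies 6 mm ahead of it (env.nose_length is the distance from the TCP to the fingertips, in m); z points along the fingers, y is the line along which they close (so a half turn about z gives the same grasp; the last joint's range is limited). The gripper opens to 85 mm and grips with 20 to 120 N. Pads are 22 mm wide; open, the fingers measure 114 mm over their backs; the gripper's body (76 mm by 85 mm) begins 54 mm behind the grasp point. The pads swing forward as they close: fully open they stand 13 mm farther back than shut.
Start: joints at [-1.286, 0.213, -0.034, 1.323, 0, 1.571], TCP at [0.14, -0.48, 0.256] pointing down, gripper open.
Joint ranges: [-2.98, 2.98], [-0.74, 1.72], [-1.14, 1.35], [-2.1, 2.04], [-1.57, 1.44], [-3.14, 3.14]. Speed limits (rad/s): [1.89, 1.89, 2.39, 2.57, 3.14, 3.14].

### API

Orientations are given as a 3x3 rotation matrix whose columns are the frame's x, y, z axes.
In Python, from cell import sensors, capture, camera_params, env, finder gives the robot as it stands.
- The arm moves only by the tool step_arm, never from a script. Its argument "moves" is one flat list of numbers, 6 for each row, row after row: the shift along the tool's x, y, z each as a share of 400 mm, from -1 to 1, then the turn, a rotation vector about the tool's x, y, z each as a share of pi/2 rad, from -1 to 1. In form: [dx, dy, dz, ax, ay, az, dx, dy, dz, ax, ay, az, ...]. A call has 1 to 5 rows; each row shifts and turns the commanded pose from where the row before left it, along the tool's axes as they then stand; what a row does not reach is not made up. A row lasts 1/8 s, in which the tool goes at most 62.5 mm and 10.7 degrees, less where a joint would pass 70% of its speed; a pose out of reach is approached as far as the arm can. A call with a number of a shift or a turn outside -1 to 1 is refused whole. A call with a gripper value outside its range is refused whole. "grip" is the opening, from -1 (shut) to 1 (fully open), set as the call begins (left out, the last holds). The fingers move at their own pace and stop on an object; "grip_force" is the grip in N (left out, the last holds). Time passes only in rows, so rows that do not move let the fingers close. It gives the time, the measured TCP pose, the force, the opening and the grip force at its end, in the units of the state.
- sensors.sense(): the state, without advancing time (a new reading comes with each control period).
- capture(name): name is "side" or "top" or "wrist"; returns the picture (480x640x3 uint8, blue, green, red); there is no depth.
- camera_params(name): a dict with "fx", "fy", "cx", "cy" (pixels), "world_from_camera" (4x4, takes a point from camera to world coordinates); the wrist camera has in their place "tool_from_camera" (4x4, takes a point from camera to tool coordinates, whose origin is the TCP and whose axes are the flange's). Camera axes: x right, y up, looking along -z (the intrinsics and any distortion apply to the point x, -y, -z); pixel columns grow to the right and rows downward; lengths in m; the calibration is good to about 2 mm. A picture is of the moment at which its call begins: read the wrist's pose just before it. camera_params takes no time and is no camera call.
- env.finish_job(): hands the job in; it is judged then, once.
Trained networks look in the newest picture that a camera, given by its name, has taken for a name from the list of things; names that differ only in an ending like _2 or _b are one class to them, and where a whole thing is asked for, a point or a joint stands for the part that bears it (a point fixed in the world has none). Each returns a list of dicts, best first, with "score" (0 to 1); they miss things now and then, are a little off and sometimes report something else, mostly with a low value. They report only what shows in the picture. A call takes as long as a camera call. They do not tell look-alikes from the thing itself.
- finder.spot_in(thing, camera): "extent" ([centre column, centre row, width, height] in pixels, round what is visible of it).
The state is a dict: "clock": time; "q": joint angles; "joint_vel": joint speeds; "joint_efforts": joint torques, N m; "ee_pos": TCP position; "eef_rot": TCP orientation; "force": force on the tool from outside, world axes, zero at the start; "moment": the same for the moment, N m; "finger_gap": opening from 0.0 (shut) to 1.0 (fully open); "grasp_force": force on a finger pad.
Only numpy, scipy, OpenCV 4.12 (cv2) and the standard library are available. Lean on these libraries where they do the work, as an engineer would, in place of code of your own. Each camera call takes 0.05 s, during which the arm holds its last target. There are 200 camera calls.

## Working session

There is one attempt and no reset: what is moved stays moved. The work goes in short steps, Python scripts to look and compute and a tool call to move; the robot and the scene stay as the last step left them, time stands still between calls to the robot, and variables do not carry over. Pictures are saved under pics/ and viewed, at most 10 in all, crops included, and the job is handed in when it is done.

Besides the shell and the picture viewer there is one more tool, called as name(argument=value, ...) on one line, values as JSON. step_arm: Moves the arm, as the interface text tells. Its arguments: {"type":"object","properties":{"moves":{"type":"array","items":{"type":"number"}},"grip":{"type":"number"},"grip_force":{"type":"number"}},"required":["moves"]}

```bash
mkdir -p pics; ls; python3 - <<'E'
from cell import sensors, capture, camera_params, env, finder
import cv2,numpy as np
s=sensors.sense();print({k:np.round(v,3).tolist() for k,v in s.items()})
for c in ("top","side"):
    im=capture(c);cv2.imwrite(f"pics/{c}0.png",im)
    p=camera_params(c);print(c,{k:np.round(v,4).tolist() for k,v in p.items()})
    for t in ["catch_pan","ball_grid","grid_grip","jar_1","sample_jar","petri_dish","stopwatch"]:
        print(t,[(round(d["score"],2),np.round(d["extent"]).tolist()) for d in finder.spot_in(t,c)][:6])
print({k:np.round(v,4).tolist() for k,v in camera_params("wrist").items()})
E
```

```text
pics
{'clock': 0.0, 'q': [-1.286, 0.213, -0.035, 1.324, -0.0, 1.571], 'joint_vel': [0.001, 0.001, 0.0, -0.0, -0.001, 0.003], 'joint_efforts': [0.003, -68.618, 48.711, 0.018, 0.0, -0.0], 'ee_pos': [0.14, -0.48, 0.256], 'eef_rot': [[0.96, 0.281, -0.0], [0.281, -0.96, 0.001], [-0.0, -0.001, -1.0]], 'force': [0.066, 0.892, -0.021], 'moment': [-0.035, 0.026, -0.014], 'grasp_force': 0.0, 'finger_gap': 0.997}
top {'fx': 550.5664, 'fy': 550.5664, 'cx': 322.0785, 'cy': 240.3912, 'world_from_camera': [[-0.001, 0.9924, -0.123, 0.4037], [-0.9999, -0.0028, -0.015, -0.2302], [-0.0153, 0.123, 0.9923, 1.279], [0.0, 0.0, 0.0, 1.0]]}
catch_pan [(0.66, [392.0, 251.0, 47.0, 30.0]), (0.63, [399.0, 298.0, 23.0, 46.0])]
ball_grid [(0.95, [312.0, 252.0, 48.0, 32.0]), (0.55, [471.0, 298.0, 29.0, 34.0]), (0.44, [400.0, 296.0, 22.0, 42.0])]
grid_grip [(0.97, [314.0, 253.0, 47.0, 32.0])]
jar_1 [(0.96, [179.0, 196.0, 41.0, 41.0]), (0.91, [360.0, 293.0, 21.0, 41.0]), (0.76, [398.0, 297.0, 19.0, 40.0]), (0.55, [323.0, 298.0, 32.0, 38.0])]
sample_jar [(0.76, [462.0, 241.0, 32.0, 26.0])]
petri_dish [(0.89, [312.0, 2
[... 307 characters left out ...]
322.0, 276.0, 30.0, 34.0]), (0.31, [354.0, 310.0, 30.0, 47.0])]
ball_grid [(0.88, [306.0, 243.0, 22.0, 25.0]), (0.62, [293.0, 339.0, 34.0, 23.0])]
grid_grip [(0.68, [356.0, 311.0, 26.0, 40.0]), (0.62, [304.0, 243.0, 29.0, 23.0])]
jar_1 [(0.95, [322.0, 184.0, 30.0, 27.0]), (0.91, [283.0, 286.0, 40.0, 26.0])]
sample_jar [(0.67, [354.0, 309.0, 34.0, 42.0])]
petri_dish [(0.6, [348.0, 238.0, 24.0, 16.0])]
stopwatch [(0.96, [302.0, 344.0, 50.0, 32.0]), (0.32, [282.0, 288.0, 38.0, 24.0])]
{'fx': 364.6541, 'fy': 364.6541, 'cx': 320.8255, 'cy': 242.7282, 'tool_from_camera': [[-0.0007, 0.9514, 0.3081, 0.0809], [1.0, 0.0008, -0.0002, -0.0005], [-0.0004, 0.3081, -0.9514, -0.1178], [0.0, 0.0, 0.0, 1.0]]}
```

```bash
python3 - <<'E'
import cv2
im=cv2.imread("pics/top0.png")
cv2.imwrite("pics/topc.png",cv2.resize(im[150:350,140:540],(800,400),interpolation=cv2.INTER_CUBIC))
E
```

```text
(no output)
```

View pics/topc.png

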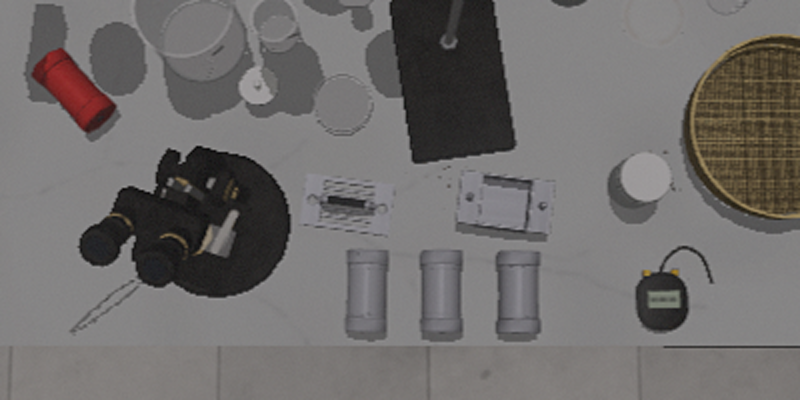

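Crop shows the grid at (348,204), the pan at (505,203) and the jars at (367,294), (441,294), (518,292). The microscope is left of the grid, with a stand base beyond.

```bash
cat > h.py <<'E'
from cell import sensors, capture, camera_params, env, finder
import cv2,numpy as np
def ray(cam,u,v,z,s=None):
    p=camera_params(cam)
    if cam=="wrist":
        T=np.eye(4);T[:3,:3]=s["eef_rot"];T[:3,3]=s["ee_pos"];T=T@p["tool_from_camera"]
    else: T=np.array(p["world_from_camera"])
    d=T[:3,:3]@np.array([(u-p["cx"])/p["fx"],-(v-p["cy"])/p["fy"],-1])
    o=T[:3,3];return o+d*(z-o[2])/d[2]
def proj(cam,P,s=None):
    p=camera_params(cam)
    if cam=="wrist":
        T=np.eye(4);T[:3,:3]=s["eef_rot"];T[:3,3]=s["ee_pos"];T=T@p["tool_from_camera"]
    else: T=np.array(p["world_from_camera"])
    c=T[:3,:3].T@(np.array(P)-T[:3,3]);return p["cx"]-p["fx"]*c[0]/c[2],p["cy"]+p["fy"]*c[1]/c[2]
E
python3 - <<'E'
from h import *
for n,u,v,z in [("grid",348,204,.015),("gridL",303,201,0.003),("gridR",395,208,0.003),("pan",505,203,.036),("pinL",470,198,.045),("pinR",543,206,.045),("j1",367,294,.024),("j2",441,294,.024),("j3",518,292,.024),("standbase",450,80,0.02),("stand near corner",414,160,.02),("corner2",515,148,.02),("scope",290,230,.0),("eyepiece",160,265,.2),("edge",400,346,0)]:
    print(n,np.round(ray("top",140+u/2,150+v/2,z),3))
im=cv2.imread("pics/side0.png");cv2.imwrite("pics/sidec.png",cv2.resize(im[100:400,180:480],(600,600),interpolation=cv2.INTER_CUBIC))
E
```

```text
grid [ 0.533 -0.192  0.015]
gridL [ 0.538 -0.14   0.003]
gridR [ 0.53  -0.247  0.003]
pan [ 0.532 -0.371  0.036]
pinL [ 0.537 -0.331  0.045]
pinR [ 0.528 -0.412  0.045]
j1 [ 0.43  -0.214  0.024]
j2 [ 0.43  -0.298  0.024]
j3 [ 0.432 -0.385  0.024]
standbase [ 0.678 -0.311  0.02 ]
stand near corner [ 0.584 -0.269  0.02 ]
corner2 [ 0.597 -0.385  0.02 ]
scope [ 0.505 -0.124  0.   ]
eyepiece [ 0.455 -0.013  0.2  ]
edge [ 0.371 -0.252  0.   ]
```

View pics/sidec.png

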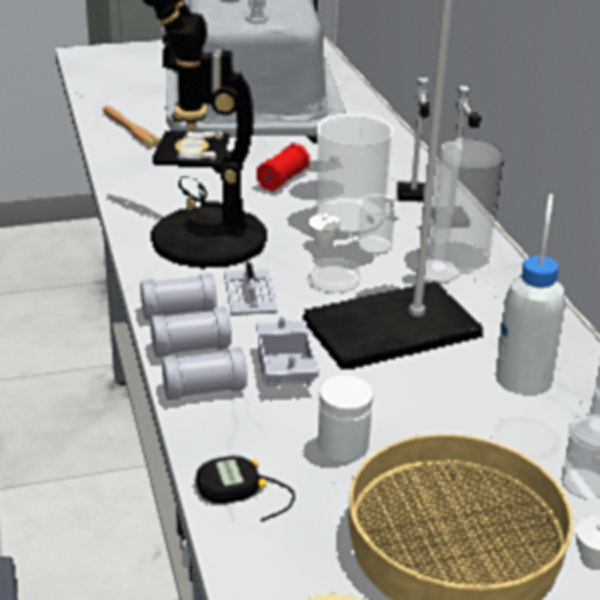

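step_arm(moves=[0.11,-0.028,0.009,0,0,0,0.11,-0.028,0.009,0,0,0,0.11,-0.028,0.009,0,0,0,0.11,-0.028,0.009,0,0,0,0.11,-0.028,0.009,0,0,0])

```text
clock: 1.42
ee_pos: [0.3371, -0.3634, 0.2383]
eef_rot: [[0.96, 0.281, 0.0], [0.281, -0.96, -0.0], [0.0, 0.0, -1.0]]
force: [1.2, -1.4, -0.3]
finger_gap: 0.999
grasp_force: 0.0
```

step_arm(moves=[0.11,-0.028,0.009,0,0,0,0.11,-0.028,0.009,0,0,0,0.11,-0.028,0.009,0,0,0,0.11,-0.028,0.009,0,0,0,0.11,-0.028,0.009,0,0,0])

```text
clock: 2.05
ee_pos: [0.5325, -0.2478, 0.2202]
eef_rot: [[0.96, 0.281, 0.0], [0.281, -0.96, -0.0], [0.0, 0.0, -1.0]]
force: [-1.0, -0.1, 1.3]
finger_gap: 1.004
grasp_force: 0.0
```

step_arm(moves=[0,0,0,0,0,-0.111,0,0,0,0,0,-0.111,0,0,0,0,0,-0.111,0,0,0,0,0,-0.111,0,0,0,0,0,-0.111])

```text
clock: 2.68
ee_pos: [0.5313, -0.2487, 0.2202]
eef_rot: [[0.397, 0.918, -0.0], [0.918, -0.397, 0.0], [0.0, -0.0, -1.0]]
force: [0.3, 0.8, -0.4]
finger_gap: 1.004
grasp_force: 0.0
```

step_arm(moves=[0,0,0,0,0,-0.111,0,0,0,0,0,-0.111,0,0,0,0,0,-0.111,0,0,0,0,0,-0.111,0,0,0,0,0,-0.111])

```text
clock: 3.3
ee_pos: [0.5313, -0.2487, 0.2202]
eef_rot: [[-0.447, 0.895, -0.0], [0.895, 0.447, 0.0], [0.0, -0.0, -1.0]]
force: [1.5, -0.1, -0.9]
finger_gap: 1.001
grasp_force: 0.0
```

step_arm(moves=[0,0,0,0,0,-0.111,0,0,0,0,0,-0.111,0,0,0,0,0,-0.111,0,0,0,0,0,-0.111,0,0,0,0,0,-0.111])

```text
clock: 3.92
ee_pos: [0.5313, -0.2487, 0.2203]
eef_rot: [[-0.972, 0.234, -0.0], [0.234, 0.972, 0.0], [0.0, 0.0, -1.0]]
force: [-0.3, -0.3, 0.2]
finger_gap: 1.001
grasp_force: 0.0
```

step_arm(moves=[0,0,0,0,0,-0.111,0,0,0,0,0,-0.111,0,0,0,0,0,-0.111,0,0,0,0,0,-0.111,0,0,0,0,0,-0.111])

```text
clock: 4.55
ee_pos: [0.5313, -0.2487, 0.2202]
eef_rot: [[-0.804, -0.594, -0.0], [-0.594, 0.804, 0.0], [0.0, 0.0, -1.0]]
force: [-1.3, 0.2, -0.0]
finger_gap: 1.004
grasp_force: 0.0
```

step_arm(moves=[0,0,0,0,0,-0.111,0,0,0,0,0,-0.111,0,0,0,0,0,-0.111,0,0,0,0,0,-0.111,0,0,0,0,0,-0.111])

```text
clock: 5.18
ee_pos: [0.5313, -0.2487, 0.2202]
eef_rot: [[-0.063, -0.998, -0.0], [-0.998, 0.063, 0.0], [-0.0, 0.0, -1.0]]
force: [0.5, -0.1, -1.0]
finger_gap: 1.003
grasp_force: 0.0
```

```bash
python3 - <<'E'
from h import *
s=sensors.sense();print(s["clock"],np.round(s["q"],3),np.round(s["ee_pos"],4),np.round(s["eef_rot"],3).tolist())
im=capture("wrist");cv2.imwrite("pics/w1.png",im)
for t in ["catch_pan","ball_grid","jar_1"]:
    print(t,[(round(d["score"],2),np.round(d["extent"]).tolist()) for d in finder.spot_in(t,"wrist")][:6])
E
```

```text
5.175 [-0.438  0.402  0.134  1.303  0.    -1.946] [ 0.5313 -0.2487  0.2202] [[-0.063, -0.998, -0.0], [-0.998, 0.063, 0.0], [-0.0, 0.0, -1.0]]
catch_pan []
ball_grid [(0.73, [323.0, 265.0, 69.0, 103.0])]
jar_1 [(0.7, [438.0, 152.0, 128.0, 68.0]), (0.65, [443.0, 38.0, 147.0, 76.0]), (0.58, [431.0, 248.0, 116.0, 62.0])]
```

View pics/w1.png

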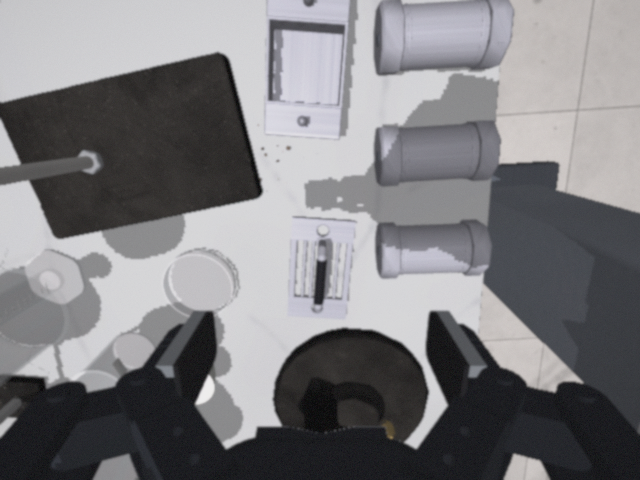

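The grid (holes near (323,231) and (318,308), handle x≈320), the pan pins (303,121) and (308,2), and all three jars on the right are visible. The microscope base is at (350,385).

```bash
python3 - <<'E'
from h import *
s=sensors.sense()
for n,u,v,z in [("h1",323,231,.005),("h2",318,308,.005),("hb1",322,246,.031),("hb2",319.5,298,.031),("pin1",303,121,.052),("pin2",308,2,.052),("scope",350,328,0),
  ("g_tl",293,217,.005),("g_tr",355,219,.005),("g_br",349,319,.005),("g_bl",289,315,.005),("pan_bl",265,134,.036),("pan_br",339,138,.036),
  ("j1",433,249,.024),("j2",437,152,.024),("j3",443,37,.024)]:
    print(n,np.round(ray("wrist",u,v,z,s),4))
im=cv2.imread("pics/w1.png")
a=cv2.resize(im[200:330,270:380],(440,520),interpolation=cv2.INTER_CUBIC)
b=cv2.resize(im[0:145,255:355],(360,520),interpolation=cv2.INTER_CUBIC)
cv2.imwrite("pics/w1c.png",np.hstack([a,b]))
E
```

```text
h1 [ 0.5324 -0.2304  0.005 ]
h2 [ 0.5433 -0.1493  0.005 ]
hb1 [ 0.5338 -0.2242  0.031 ]
hb2 [ 0.5399 -0.1734  0.031 ]
pin1 [ 0.5403 -0.3301  0.052 ]
pin2 [ 0.5302 -0.4063  0.052 ]
scope [ 0.5117 -0.1207  0.    ]
g_tl [ 0.5595 -0.2462  0.005 ]
g_tr [ 0.5015 -0.24    0.005 ]
g_br [ 0.5124 -0.1344  0.005 ]
g_bl [ 0.5736 -0.1435  0.005 ]
pan_bl [ 0.5721 -0.3228  0.036 ]
pan_br [ 0.5136 -0.3154  0.036 ]
j1 [ 0.4334 -0.2116  0.024 ]
j2 [ 0.4319 -0.2976  0.024 ]
j3 [ 0.4294 -0.3833  0.024 ]
```

View pics/w1c.png

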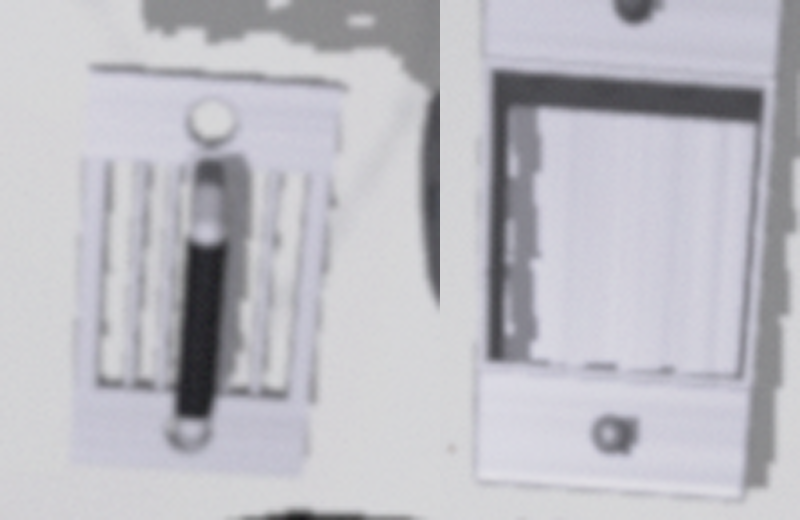

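step_arm(moves=[0.12,0,0.07,0,0,0.038,0,0,0,0,0,0])

```text
clock: 5.62
ee_pos: [0.5267, -0.2984, 0.1901]
eef_rot: [[-0.135, -0.991, -0.003], [-0.991, 0.135, 0.001], [-0.001, 0.003, -1.0]]
force: [-0.8, 0.4, -0.1]
finger_gap: 1.001
grasp_force: 0.0
```

```bash
python3 - <<'E'
from h import *
s=sensors.sense();print(s["clock"],np.round(s["ee_pos"],4),np.round(s["eef_rot"],3).tolist())
im=capture("wrist");cv2.imwrite("pics/w2.png",im)
for n,P in [("h1",(.5324,-.2304,.005)),("h2",(.5433,-.1493,.005)),("pin1",(.5403,-.3301,.052)),("pin2",(.5302,-.41,.052))]: print(n,proj("wrist",P,s))
a=cv2.resize(im[220:370,260:390],(390,450),interpolation=cv2.INTER_CUBIC)
b=cv2.resize(im[30:190,250:380],(390,480),interpolation=cv2.INTER_CUBIC)
c=np.zeros((480,780,3),np.uint8);c[:450,:390]=a;c[:,390:]=b
cv2.imwrite("pics/w2c.png",c)
E
```

```text
5.625 [ 0.5267 -0.2984  0.1901] [[-0.135, -0.991, -0.003], [-0.991, 0.135, 0.001], [-0.001, 0.003, -1.0]]
h1 (np.float64(326.00390183597204), np.float64(292.2941922004479))
h2 (np.float64(325.8406155347892), np.float64(367.9132084954527))
pin1 (np.float64(297.49908398544403), np.float64(196.078697996363))
pin2 (np.float64(293.7119794888662), np.float64(71.44575814097732))
```

View pics/w2c.png

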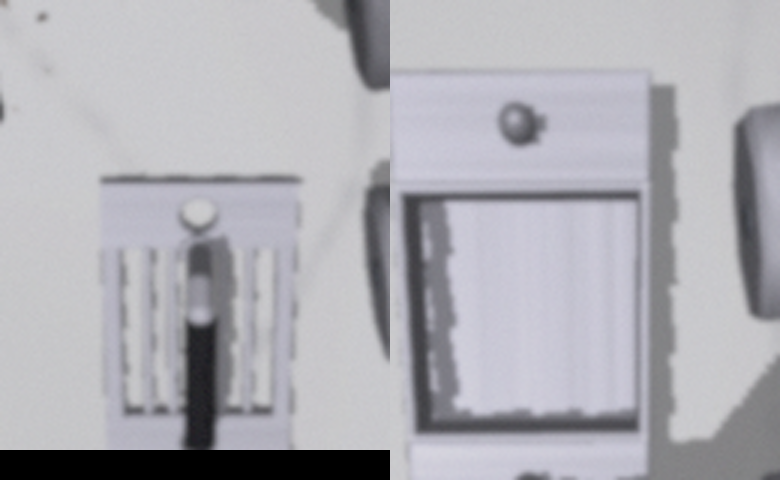

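Both objects are now near image-aligned. The grid's edges are symmetric about crop x 200, hole at (198,214). The pan's far pin is at (518,121), and its right rim runs from (648,71) to (646,470).

```bash
python3 - <<'E'
from h import *
s=sensors.sense()
g=lambda x,y:(260+x/3,220+y/3)
p=lambda x,y:(250+(x-390)/3,30+y/3)
def sh(n,uv,z): print(n,np.round(ray("wrist",*uv,z,s),4))
sh("gTL",g(101,180),.005);sh("gTR",g(300,180),.005);sh("gL2",g(107,448),.005);sh("gR2",g(293,448),.005);sh("h1",g(198,214),.005);sh("bar",g(201,325),.036);sh("bar2",g(199,445),.036)
sh("pTL",p(390,71),.036);sh("pTR",p(649,71),.036);sh("pR2",p(646,470),.036);sh("pL2",p(413,470),.036);sh("pin2tip",p(518,120),.052);sh("pin1tip",p(535,478),.052)
im=cv2.imread("pics/w2.png");cv2.imwrite("pics/w2d.png",cv2.resize(im[170:420,240:400],(512,800))[:600] if 0 else cv2.resize(im[175:325,250:400],(600,600),interpolation=cv2.INTER_CUBIC))
E
```

```text
gTL [ 0.5606 -0.2449  0.005 ]
gTR [ 0.501  -0.2368  0.005 ]
gL2 [ 0.5737 -0.1497  0.005 ]
gR2 [ 0.5129 -0.1415  0.005 ]
h1 [ 0.533  -0.2297  0.005 ]
bar [ 0.5351 -0.21    0.036 ]
bar2 [ 0.5409 -0.17    0.036 ]
pTL [ 0.5595 -0.426   0.036 ]
pTR [ 0.5019 -0.4182  0.036 ]
pR2 [ 0.5134 -0.3292  0.036 ]
pL2 [ 0.5712 -0.337   0.036 ]
pin2tip [ 0.5318 -0.41    0.052 ]
pin1tip [ 0.5399 -0.3335  0.052 ]
```

View pics/w2d.png

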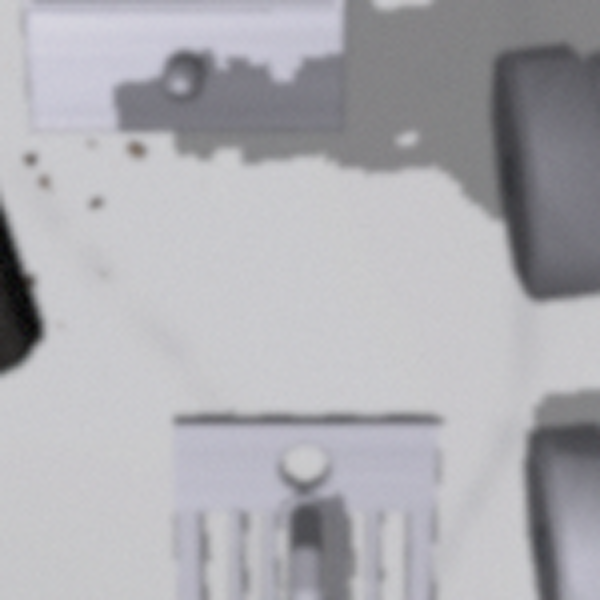

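```bash
python3 - <<'E'
from h import *
s=sensors.sense()
a=ray("wrist",258.3,207.5,.036,s);b=ray("wrist",336.3,207.5,.036,s);d=np.array([.133,.991,0])
print(a,b,(a+b)/2-.053*d)
q=ray("wrist",295.5,193.8,.05,s);print("pin1",q,q-.041*d)
q=ray("wrist",292.7,70,.052,s);print("pin2",q,q+.041*d)
t=s["ee_pos"];R=np.array(s["eef_rot"]);print(R.T@(np.array([.538,-.1892,.13])-t)/.4)
E
```

```text
[ 0.57364413 -0.32123052  0.036     ] [ 0.51462549 -0.31327191  0.036     ] [ 0.53708581 -0.36977421  0.036     ]
pin1 [ 0.5425629  -0.33026609  0.05      ] [ 0.5371099  -0.37089709  0.05      ]
pin2 [ 0.53175481 -0.41003363  0.052     ] [ 0.53720781 -0.36940263  0.052     ]
[-0.27129942  0.00911998  0.15345352]
```

step_arm(moves=[-0.091,0.003,0,0,0,0,-0.09,0.003,0,0,0,0,-0.09,0.003,0,0,0,0,0,0,0.1,0,0,0,0,0,0.1,0,0,0], grip=-0.05, grip_force=40)

```text
clock: 6.3
ee_pos: [0.5391, -0.1875, 0.1125]
eef_rot: [[-0.128, -0.992, 0.002], [-0.992, 0.128, -0.001], [0.0, -0.002, -1.0]]
force: [0.7, -0.4, -0.1]
finger_gap: 0.477
grasp_force: 0.0
```

step_arm(moves=[0,0,0.1,0,0,0,0,0,0.083,0,0,0,0,0,0,0,0,0])

```text
clock: 6.68
ee_pos: [0.5371, -0.1875, 0.0379]
eef_rot: [[-0.129, -0.992, -0.003], [-0.992, 0.129, 0.001], [-0.001, 0.003, -1.0]]
force: [-0.5, 0.2, 1.3]
finger_gap: 0.475
grasp_force: 0.0
```

```bash
python3 - <<'E'
from h import *
s=sensors.sense();print(np.round(s["ee_pos"],4),np.round(s["eef_rot"],4).tolist(),np.round(s["q"],3),s["force"])
E
```

```text
[ 0.5371 -0.1875  0.0379] [[-0.1288, -0.9917, -0.0031], [-0.9917, 0.1288, 0.0013], [-0.0009, 0.0032, -1.0]] [-0.336  0.489 -0.217  0.868  0.    -1.778] [-0.54830095  0.21136115  1.29080158]
```

step_arm(moves=[0,0,0,0,0,0,0,0,0,0,0,0,0,0,0,0,0,0,0,0,0,0,0,0], grip=-1)

```text
clock: 7.18
ee_pos: [0.5394, -0.1888, 0.041]
eef_rot: [[-0.128, -0.992, 0.003], [-0.992, 0.128, -0.001], [0.0, -0.003, -1.0]]
force: [-1.6, 1.5, 7.9]
finger_gap: 0.092
grasp_force: 39.1
```

step_arm(moves=[0,0,-0.07,0,0,0,0,0,-0.07,0,0,0,0,0,-0.07,0,0,0,0,0,0,0,0,0,0,0,0,0,0,0])

```text
clock: 7.8
ee_pos: [0.5382, -0.1886, 0.1229]
eef_rot: [[-0.128, -0.992, 0.0], [-0.992, 0.128, 0.0], [-0.0, -0.0, -1.0]]
force: [-0.2, 0.9, -1.7]
finger_gap: 0.09
grasp_force: 39.5
```

```bash
python3 - <<'E'
from h import *
s=sensors.sense();print(np.round(s["ee_pos"],4),np.round(s["eef_rot"],4).tolist(),s["force"],s["finger_gap"])
im=capture("wrist");cv2.imwrite("pics/w3.png",im)
R=np.array(s["eef_rot"]);z=s["ee_pos"][2]-.033+.0
for P in [(.041,0,.032),(.053,0.03,.032),(.053,-.03,.032)]: print(proj("wrist",np.array(s["ee_pos"])+R@np.array(P),s))
for P in [(.5425,-.3303,.05),(.5318,-.41,.052)]: print("pin",proj("wrist",P,s))
cv2.imwrite("pics/w3c.png",cv2.resize(im[0:400,220:420],(400,800))[:,:] if 0 else cv2.resize(im[150:400,200:450],(600,600),interpolation=cv2.INTER_CUBIC))
E
```

```text
[ 0.5382 -0.1886  0.1229] [[-0.1281, -0.9918, 0.0], [-0.9918, 0.1281, 0.0], [-0.0, -0.0, -1.0]] [-0.2047131   0.8645192  -1.72484398] 0.08991872013265871
(np.float64(324.3681573723201), np.float64(216.60555418565784))
(np.float64(397.25741220117175), np.float64(188.22291386444311))
(np.float64(251.64573992074378), np.float64(188.3040890000271))
pin (np.float64(273.7148110345477), np.float64(-21.907271943420824))
pin (np.float64(265.3358899306765), np.float64(-278.18725467079497))
```

View pics/w3c.png

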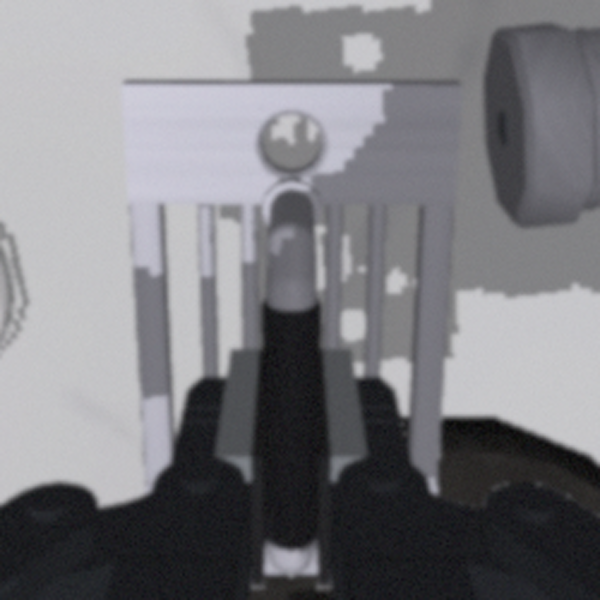

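Held grid seen squarely: hole at crop (291,140), far edge corners (124,82) and (461,82), bar centred in the pads.

```bash
python3 - <<'E'
from h import *
s=sensors.sense();print(np.round(s["ee_pos"],4),np.round(s["eef_rot"],4).tolist())
print(np.array(camera_params("wrist")["tool_from_camera"]))
R=np.array(s["eef_rot"]);e=np.array(s["ee_pos"])
f=lambda x,y:(200+x/2.4,150+y/2.4)
for dz in (.032,.034,.036,.038):
    q=lambda x,y:R.T@(ray("wrist",*f(x,y),e[2]-dz,s)-e)*1000
    print(dz,"hole",np.round(q(291,140),1),"TL",np.round(q(124,82),1),"TR",np.round(q(461,82),1),"L2",np.round(q(148,480),1),"R2",np.round(q(438,480),1))
E
```

```text
[ 0.5379 -0.1885  0.1224] [[-0.1281, -0.9918, -0.0009], [-0.9918, 0.1281, 0.0003], [-0.0002, 0.0009, -1.0]]
[[-7.27803719e-04  9.51086882e-01  3.08922665e-01  7.80745798e-02]
 [ 9.99999227e-01  3.80626153e-04  1.18409769e-03 -1.31768795e-03]
 [ 1.00859574e-03  3.08923287e-01 -9.51086424e-01 -1.17844009e-01]
 [ 0.00000000e+00  0.00000000e+00  0.00000000e+00  1.00000000e+00]]
0.032 hole [44.6 -1.3 32. ] TL [ 54.7 -29.9  32. ] TR [54.7 27.8 32. ] L2 [-24.5 -29.8  32. ] R2 [-24.5  27.9  32. ]
0.034 hole [44.1 -1.3 34. ] TL [ 54.4 -30.3  34. ] TR [54.4 28.2 34. ] L2 [-25.8 -30.2  34. ] R2 [-25.9  28.3  34. ]
0.036 hole [43.7 -1.3 36. ] TL [ 54.1 -30.6  36. ] TR [54.  28.5 36. ] L2 [-27.2 -30.6  36. ] R2 [-27.2  28.7  36. ]
0.038 hole [43.2 -1.3 38. ] TL [ 53.8 -31.   38. ] TR [53.7 28.9 38. ] L2 [-28.6 -30.9  38. ] R2 [-28.6  29.1  38. ]
```

```bash
python3 - <<'E'
from h import *
M=np.array([camera_params("wrist")["tool_from_camera"] for _ in range(100)])
print(M.mean(0).round(4),M.std(0).round(5));print(np.round(sensors.sense()["ee_pos"],4))
E
python3 -c "
from h import *
print(np.array(camera_params('wrist')['tool_from_camera']).round(4))"
```

```text
[[-7.000e-04  9.511e-01  3.089e-01  7.810e-02]
 [ 1.000e+00  4.000e-04  1.200e-03 -1.300e-03]
 [ 1.000e-03  3.089e-01 -9.511e-01 -1.178e-01]
 [ 0.000e+00  0.000e+00  0.000e+00  1.000e+00]] [[0. 0. 0. 0.]
 [0. 0. 0. 0.]
 [0. 0. 0. 0.]
 [0. 0. 0. 0.]]
[ 0.5379 -0.1885  0.1224]
[[-7.000e-04  9.511e-01  3.089e-01  7.810e-02]
 [ 1.000e+00  4.000e-04  1.200e-03 -1.300e-03]
 [ 1.000e-03  3.089e-01 -9.511e-01 -1.178e-01]
 [ 0.000e+00  0.000e+00  0.000e+00  1.000e+00]]
```

step_arm(moves=[0.112,-0.014,0,0,0,0,0.112,-0.014,0,0,0,0,0.112,-0.014,0,0,0,0,0.112,-0.014,0,0,0,0,0,0,0.044,0,0,0])

```text
clock: 8.48
ee_pos: [0.5373, -0.3724, 0.1048]
eef_rot: [[-0.131, -0.991, 0.001], [-0.991, 0.131, -0.001], [0.001, -0.001, -1.0]]
force: [0.3, 0.3, -2.2]
finger_gap: 0.091
grasp_force: 39.5
```

step_arm(moves=[0,0,0,0,0,0,0,0,0,0,0,0])

```text
clock: 8.72
ee_pos: [0.5375, -0.3687, 0.1055]
eef_rot: [[-0.128, -0.992, -0.001], [-0.992, 0.128, 0.0], [-0.0, 0.001, -1.0]]
force: [-0.6, 0.0, -1.3]
finger_gap: 0.093
grasp_force: 39.5
```

```bash
python3 - <<'E'
from h import *
s=sensors.sense();print(np.round(s["ee_pos"],4),np.round(s["eef_rot"],4).tolist(),s["force"],s["finger_gap"])
im=capture("wrist");cv2.imwrite("pics/w4.png",im)
print(np.array(camera_params("wrist")["tool_from_camera"]).round(4))
cv2.imwrite("pics/w4c.png",cv2.resize(im[140:340,220:420],(600,600),interpolation=cv2.INTER_CUBIC))
E
```

```text
[ 0.5375 -0.3687  0.1055] [[-0.1275, -0.9918, -0.0005], [-0.9918, 0.1275, 0.0005], [-0.0004, 0.0006, -1.0]] [-0.61601466  0.04329107 -1.26640571] 0.09315497682082685
[[-7.000e-04  9.511e-01  3.089e-01  7.810e-02]
 [ 1.000e+00  4.000e-04  1.200e-03 -1.300e-03]
 [ 1.000e-03  3.089e-01 -9.511e-01 -1.178e-01]
 [ 0.000e+00  0.000e+00  0.000e+00  1.000e+00]]
```

View pics/w4c.png

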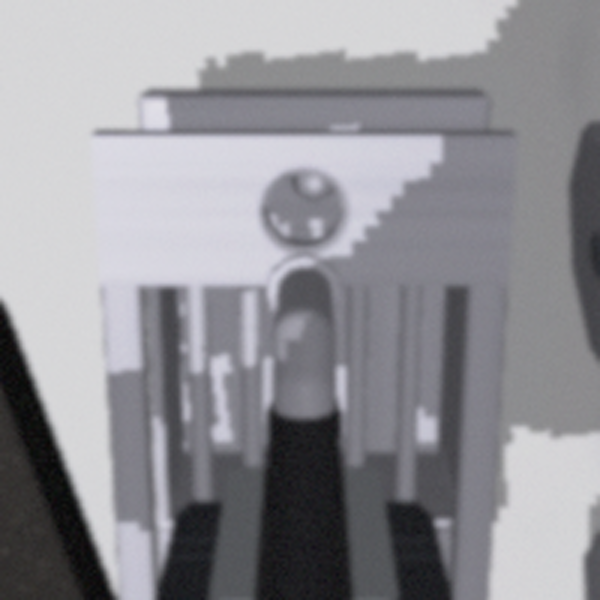

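Through the grid's hole (centre (304,209)) the pin nose shows at about (311,185). The pan's far edge spans 141–490 and the grid's spans 94–516, so the pan sits slightly to tool +y.

```bash
python3 - <<'E'
from h import *
g=cv2.cvtColor(cv2.imread("pics/w4.png"),cv2.COLOR_BGR2GRAY).astype(float)
for r0,r1 in ((173,181),(186,192)):
    p=g[r0:r1].mean(0)
    print(r0,"L",p[245:275].astype(int),"R",p[375:400].astype(int))
print(g[192:226,304:338].astype(int))
E
```

```text
173 L [214 214 214 214 214 214 214 214 214 214 214 214 213 214 214 214 214 213
 214 212 205 195 199 211 216 218 219 219 218 213] R [134 134 134 134 134 133 130 126 128 135 140 140 140 140 140 140 139 140
 140 140 140 139 140 140 139]
186 L [213 214 213 214 214 216 217 217 217 217 217 217 217 217 218 217 217 217
 217 217 216 216 217 216 216 216 216 216 216 216] R [133 134 134 132 133 132 133 134 133 132 133 134 133 133 133 134 135 136
 139 140 139 139 140 140 139]
[[216 215 215 ... 212 211 211]
 [214 214 215 ... 209 212 210]
 [214 214 213 ... 211 211 210]
 ...
 [211 212 212 ... 206 195 170]
 [213 214 213 ... 195 185 166]
 [212 214 212 ... 168 163 149]]
```

```bash
python3 - <<'E'
from h import *
s=sensors.sense();R=np.array(s["eef_rot"]);e=np.array(s["ee_pos"]);print(e)
q=lambda u,v,z:np.round(R.T@(ray("wrist",u,v,z,s)-e)*1000,1)
for r in (170.5,171.5): print("pan edge",q(324.1,r,.036))
for r in (183.7,184.3): print("grid edge",q(321.4,r,e[2]-.036),q(321.4,r,e[2]-.038))
print("hole",q(321.2,209.7,e[2]-.036),"pin",q(323.5,201.5,.052))
im=cv2.imread("pics/w4.png");cv2.imwrite("pics/w4d.png",cv2.resize(im[160:235,275:370],(760,600),interpolation=cv2.INTER_CUBIC))
E
```

```text
[ 0.53780163 -0.36875098  0.10588459]
pan edge [55.7  0.1 69.9]
pan edge [55.2  0.1 69.9]
grid edge [54.3 -1.2 36. ] [54.  -1.2 38. ]
grid edge [54.  -1.2 36. ] [53.7 -1.2 38. ]
hole [43.1 -1.3 36. ] pin [43.  -0.2 53.9]
```

View pics/w4d.png

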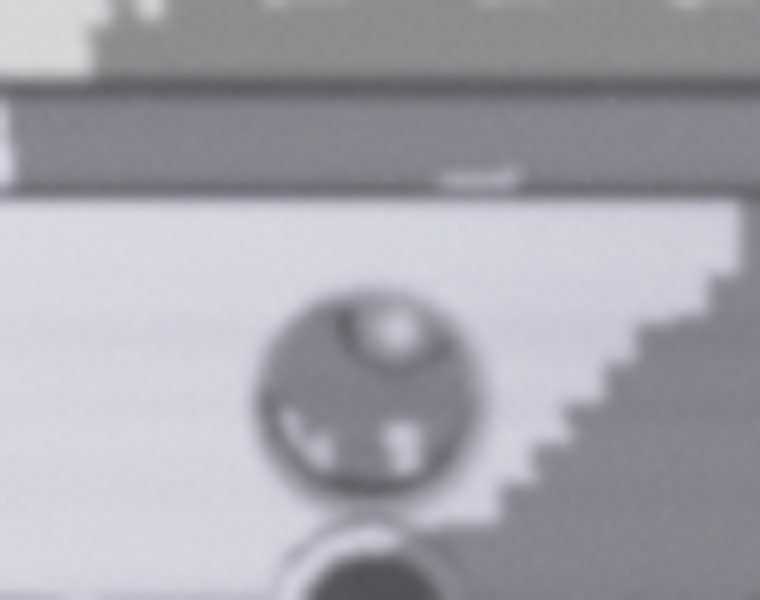

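Pin nose centre is (393,325) and hole centre (372,397), i.e. a correction of about +1.3 mm in tool y and +0.3 mm in x. Then descend.

step_arm(moves=[0.001,0.003,0,0,0,0,0,0,0.02,0,0,0,0,0,0.01,0,0,0,0,0,0.01,0,0,0,0,0,0,0,0,0])

```text
clock: 9.4
ee_pos: [0.5361, -0.3694, 0.0891]
eef_rot: [[-0.128, -0.992, -0.001], [-0.992, 0.128, 0.0], [-0.0, 0.001, -1.0]]
force: [0.2, 0.8, -1.4]
finger_gap: 0.093
grasp_force: 39.5
```

step_arm(moves=[0,0,0.008,0,0,0,0,0,0.008,0,0,0,0,0,0,0,0,0])

```text
clock: 9.78
ee_pos: [0.5362, -0.3694, 0.0828]
eef_rot: [[-0.128, -0.992, -0.0], [-0.992, 0.128, 0.0], [-0.0, 0.0, -1.0]]
force: [-0.6, -0.1, -1.5]
finger_gap: 0.093
grasp_force: 39.5
```

step_arm(moves=[0,0,0.006,0,0,0,0,0,0,0,0,0])

```text
clock: 10.02
ee_pos: [0.5363, -0.3694, 0.0805]
eef_rot: [[-0.128, -0.992, -0.0], [-0.992, 0.128, 0.0], [-0.0, 0.0, -1.0]]
force: [-0.7, 0.8, -1.2]
finger_gap: 0.095
grasp_force: 39.5
```

step_arm(moves=[0,0,0.005,0,0,0,0,0,0,0,0,0])

```text
clock: 10.28
ee_pos: [0.5363, -0.3695, 0.0785]
eef_rot: [[-0.128, -0.992, -0.0], [-0.992, 0.128, 0.0], [-0.0, 0.0, -1.0]]
force: [0.2, 0.4, -1.2]
finger_gap: 0.091
grasp_force: 39.5
```

step_arm(moves=[0,0,0.004,0,0,0,0,0,0,0,0,0])

```text
clock: 10.52
ee_pos: [0.5363, -0.3695, 0.0771]
eef_rot: [[-0.128, -0.992, 0.0], [-0.992, 0.128, -0.0], [0.0, -0.0, -1.0]]
force: [-0.3, 1.0, -1.1]
finger_gap: 0.094
grasp_force: 39.6
```

step_arm(moves=[0,0,0.004,0,0,0,0,0,0,0,0,0])

```text
clock: 10.78
ee_pos: [0.5364, -0.3695, 0.077]
eef_rot: [[-0.128, -0.992, 0.001], [-0.992, 0.128, -0.001], [0.0, -0.001, -1.0]]
force: [-6.8, 4.8, 18.0]
finger_gap: 0.09
grasp_force: 41.5
```

step_arm(moves=[0,0,-0.003,0,0,0,0,0,0,0,0,0])

```text
clock: 11.02
ee_pos: [0.5364, -0.3695, 0.0771]
eef_rot: [[-0.128, -0.992, 0.0], [-0.992, 0.128, -0.0], [0.0, -0.0, -1.0]]
force: [-3.4, 1.6, 7.0]
finger_gap: 0.093
grasp_force: 40.3
```

step_arm(moves=[0,0,0,0,0,0,0,0,0,0,0,0,0,0,0,0,0,0], grip=-0.05)

```text
clock: 11.4
ee_pos: [0.5363, -0.3695, 0.0765]
eef_rot: [[-0.128, -0.992, -0.0], [-0.992, 0.128, 0.0], [-0.0, 0.0, -1.0]]
force: [0.4, -0.7, -0.9]
finger_gap: 0.474
grasp_force: 0.0
```

step_arm(moves=[0,0,-0.06,0,0,0,0,0,-0.1,0,0,0,0,0,-0.1,0,0,0,0,0,0,0,0,0])

```text
clock: 11.9
ee_pos: [0.5376, -0.3704, 0.184]
eef_rot: [[-0.128, -0.992, 0.004], [-0.992, 0.128, -0.003], [0.002, -0.005, -1.0]]
force: [-0.8, 0.1, -1.2]
finger_gap: 0.477
grasp_force: 0.0
```

```bash
python3 - <<'E'
from h import *
s=sensors.sense();e=np.array(s["ee_pos"]);print(e,s["clock"])
im=capture("wrist");cv2.imwrite("pics/w5.png",im)
d=np.array([.133,.991,0]);n=np.array([.991,-.133,0]);c=np.array([.5372,-.3698,0])
for z in (.041,.052):
  for P in [-.052*d+.03*n,-.052*d-.03*n,-.041*d,.041*d]: print(z,np.round(proj("wrist",c+P+[0,0,z],s),1))
for P in [(.433,-.212,.024),(.432,-.298,.024),(.43,-.384,.024)]:print("jar",proj("wrist",P,s))
print([(round(q["score"],2),np.round(q["extent"],1).tolist()) for q in finder.spot_in("jar_1","wrist")],[(round(q["score"],2),np.round(q["extent"],1).tolist()) for q in finder.spot_in("ball_grid","wrist")])
cv2.imwrite("pics/w5c.png",cv2.resize(im[60:420,200:640],(733,600),interpolation=cv2.INTER_CUBIC))
E
```

```text
[ 0.53763223 -0.37039866  0.18402765] 11.9
0.041 [282.5 164.4]
0.041 [367.8 164.8]
0.041 [325.  180.3]
0.041 [324.2 285.6]
0.052 [280.8 166. ]
0.052 [369.7 166.5]
0.052 [325.1 182.6]
0.052 [324.3 291.7]
jar (np.float64(459.89765206335073), np.float64(380.84842426285))
jar (np.float64(459.7631380665757), np.float64(295.66534576448396))
jar (np.float64(460.9193135070718), np.float64(194.39347672938578))
[(0.9, [461.2, 194.9, 146.1, 79.3]), (0.85, [476.9, 362.6, 83.0, 30.9]), (0.68, [460.6, 293.9, 134.9, 73.5])] [(0.95, [323.6, 228.4, 89.1, 137.9]), (0.5, [474.1, 362.0, 86.9, 33.3])]
```

View pics/w5c.png

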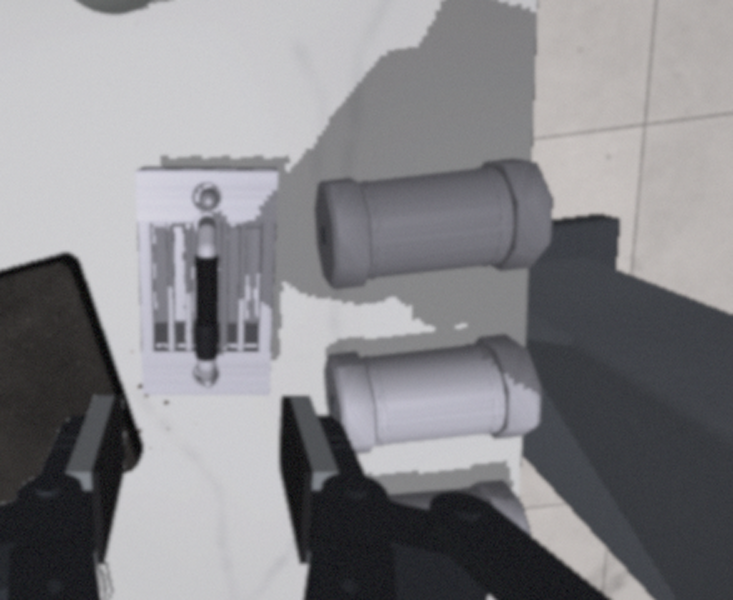

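Both pins stand in the holes ((207,195), (205,373)) and the grid lies flush and square on the pan. The jars are at crop (433,222), (435,395) and one partly hidden. Next is jar_3.

step_arm(moves=[0,0,0,0,0,0.116,0,0,0,0,0,0.116,0,0,0,0,0,0.116,0,0,0,0,0,0.116,0,0,0,0,0,0.116], grip=0.53)

```text
clock: 12.68
ee_pos: [0.5358, -0.3692, 0.1792]
eef_rot: [[-0.865, -0.502, -0.002], [-0.502, 0.865, 0.001], [0.001, 0.002, -1.0]]
force: [0.3, -0.4, 0.4]
finger_gap: 0.767
grasp_force: 0.0
```

step_arm(moves=[0,0,0,0,0,0.116,0,0,0,0,0,0.116,0,0,0,0,0,0.116,0.133,-0.016,0,0,0,0,0.133,-0.016,0,0,0,0])

```text
clock: 13.3
ee_pos: [0.4281, -0.3801, 0.179]
eef_rot: [[-1.0, 0.014, -0.002], [0.014, 1.0, 0.001], [0.002, 0.001, -1.0]]
force: [-0.5, -1.0, 0.4]
finger_gap: 0.765
grasp_force: 0.0
```

step_arm(moves=[0,0,0,0,0,0,0,0,0,0,0,0])

```text
clock: 13.55
ee_pos: [0.4297, -0.3806, 0.1801]
eef_rot: [[-1.0, 0.016, -0.0], [0.016, 1.0, 0.001], [0.0, 0.001, -1.0]]
force: [0.5, 0.0, -0.2]
finger_gap: 0.765
grasp_force: 0.0
```

```bash
python3 - <<'E'
from h import *
s=sensors.sense();e=np.array(s["ee_pos"]);R=np.array(s["eef_rot"]);print(e,R.round(4),s["finger_gap"],np.round(s["q"],2),s["clock"],s["moment"])
im=capture("wrist");cv2.imwrite("pics/w6.png",im)
L=[(round(q["score"],2),np.round(q["extent"],1).tolist()) for q in finder.spot_in("jar_1","wrist")]
for sc,x in L: print(sc,x,ray("wrist",x[0],x[1],.03,s).round(4))
for y in (-.212,-.298,-.3835): print("pred",np.round(proj("wrist",(.4305,y,.03),s),1))
E
```

```text
[ 0.42972287 -0.38057377  0.18013947] [[-9.999e-01  1.560e-02 -4.000e-04]
 [ 1.560e-02  9.999e-01  6.000e-04]
 [ 4.000e-04  6.000e-04 -1.000e+00]] 0.7652860613624325 [-0.72  0.39  0.01  1.2   0.   -0.71] 13.55 [-0.01667548 -0.05010103 -0.03336543]
0.97 [315.0, 237.1, 72.4, 130.0] [ 0.4346 -0.3841  0.03  ]
0.75 [535.8, 235.9, 98.4, 128.6] [ 0.4364 -0.2145  0.03  ]
0.65 [428.3, 237.9, 78.2, 131.7] [ 0.4367 -0.297   0.03  ]
pred [540.3 228.4]
pred [427.5 230.2]
pred [315.7 232. ]
```

step_arm(moves=[-0.008,-0.009,0,0,0,0,0,0,0.1,0,0,0,0,0,0.1,0,0,0,0,0,0.1,0,0,0,0,0,0.06,0,0,0], grip_force=80)

```text
clock: 14.28
ee_pos: [0.4329, -0.3837, 0.0344]
eef_rot: [[-1.0, 0.015, -0.002], [0.015, 1.0, 0.001], [0.002, 0.001, -1.0]]
force: [0.3, -0.3, 0.5]
finger_gap: 0.772
grasp_force: 0.0
```

step_arm(moves=[0,0,0,0,0,0,0,0,0,0,0,0])

```text
clock: 14.52
ee_pos: [0.4337, -0.3847, 0.0376]
eef_rot: [[-1.0, 0.015, 0.001], [0.015, 1.0, -0.001], [-0.001, -0.001, -1.0]]
force: [0.1, -0.1, 0.6]
finger_gap: 0.766
grasp_force: 0.0
```

step_arm(moves=[0,0,0,0,0,0,0,0,0,0,0,0,0,0,0,0,0,0,0,0,0,0,0,0], grip=-1)

```text
clock: 15.02
ee_pos: [0.4337, -0.3849, 0.0383]
eef_rot: [[-1.0, 0.015, 0.002], [0.015, 1.0, -0.002], [-0.002, -0.002, -1.0]]
force: [-0.9, 1.0, 10.0]
finger_gap: 0.494
grasp_force: 80.8
```

step_arm(moves=[0,0,-0.1,0,0,0,0,0,-0.1,0,0,0,0,0,-0.1,0,0,0,0,0,0,0,0,0,0,0,0,0,0,0])

```text
clock: 15.65
ee_pos: [0.4327, -0.3841, 0.1562]
eef_rot: [[-1.0, 0.015, -0.0], [0.015, 1.0, 0.0], [0.0, 0.0, -1.0]]
force: [-0.9, 0.7, -4.2]
finger_gap: 0.491
grasp_force: 83.1
```

```bash
echo 'from h import *
s=sensors.sense();print(round(s["clock"],2),np.round(s["ee_pos"],4),"F",np.round(s["force"],2),"M",np.round(s["moment"],3),round(s["finger_gap"],3),"Rz",np.round(np.array(s["eef_rot"])[:,2],3))' > st.py; python3 st.py
```

```text
15.65 [ 0.4327 -0.3841  0.1562] F [-0.92  0.69 -4.18] M [ 0.053 -0.018 -0.029] 0.491 Rz [-0.  0. -1.]
```

step_arm(moves=[0,0,0,0,0.115,0,0,0,0,0,0.115,0,0,0,0,0,0,0,0,0,0,0,0,0,0,0,0,0,0,0])

```text
clock: 16.27
ee_pos: [0.4323, -0.3846, 0.1581]
eef_rot: [[-0.937, 0.016, -0.35], [0.016, 1.0, 0.004], [0.35, -0.001, -0.937]]
force: [-0.6, 1.0, -2.7]
finger_gap: 0.496
grasp_force: 83.1
```

```bash
python3 st.py
```

```text
16.27 [ 0.4323 -0.3846  0.1581] F [-0.62  1.   -2.71] M [-0.027 -0.507  0.033] 0.496 Rz [-0.35   0.004 -0.937]
```

step_arm(moves=[0,0,0,0,0,0,0,0,0,0,0,0])

```text
clock: 16.52
ee_pos: [0.4326, -0.3845, 0.1576]
eef_rot: [[-0.936, 0.016, -0.352], [0.015, 1.0, 0.005], [0.352, -0.001, -0.936]]
force: [0.6, -0.0, -3.6]
finger_gap: 0.494
grasp_force: 83.1
```

```bash
python3 st.py
```

```text
16.52 [ 0.4326 -0.3845  0.1576] F [ 0.56 -0.03 -3.63] M [-0.001 -0.509 -0.011] 0.494 Rz [-0.352  0.005 -0.936]
```

step_arm(moves=[0,0,0,0,-0.115,0,0,0,0,0,-0.115,0,0,0,0,0,-0.115,0,0,0,0,0,-0.115,0,0,0,0,0,0,0])

```text
clock: 17.15
ee_pos: [0.4294, -0.3829, 0.1556]
eef_rot: [[-0.936, 0.018, 0.353], [0.017, 1.0, -0.005], [-0.353, 0.002, -0.936]]
force: [0.5, -0.3, -4.0]
finger_gap: 0.493
grasp_force: 83.3
```

step_arm(moves=[0,0,0,0,0,0,0,0,0,0,0,0,0,0,0,0,0,0])

```text
clock: 17.52
ee_pos: [0.4338, -0.3845, 0.1569]
eef_rot: [[-0.935, 0.014, 0.353], [0.013, 1.0, -0.005], [-0.353, -0.0, -0.936]]
force: [0.0, 0.1, -3.8]
finger_gap: 0.496
grasp_force: 83.3
```

```bash
python3 st.py
```

```text
17.52 [ 0.4338 -0.3845  0.1569] F [ 0.03  0.11 -3.81] M [ 0.013  0.539 -0.054] 0.496 Rz [ 0.353 -0.005 -0.936]
```

step_arm(moves=[0,0,0,0,0,0,0,0,0,0,0,0])

```text
clock: 17.77
ee_pos: [0.4331, -0.3843, 0.1566]
eef_rot: [[-0.935, 0.015, 0.353], [0.014, 1.0, -0.005], [-0.353, 0.0, -0.936]]
force: [-0.1, 0.5, -3.0]
finger_gap: 0.492
grasp_force: 83.3
```

```bash
python3 st.py
```

```text
17.77 [ 0.4331 -0.3843  0.1566] F [-0.09  0.48 -3.01] M [-0.003  0.566  0.028] 0.492 Rz [ 0.353 -0.005 -0.936]
```

step_arm(moves=[0,0,0,0,0.115,0,0,0,0,0,0.115,0,0,0,0,0,0,0,0,0,0,0,0,0,0,0,0,0,0,0])

```text
clock: 18.4
ee_pos: [0.4321, -0.3844, 0.1569]
eef_rot: [[-1.0, 0.016, 0.002], [0.016, 1.0, -0.0], [-0.002, -0.0, -1.0]]
force: [-0.9, 0.4, -3.4]
finger_gap: 0.495
grasp_force: 83.3
```

```bash
python3 st.py
```

```text
18.4 [ 0.4321 -0.3844  0.1569] F [-0.9   0.37 -3.45] M [ 0.001 -0.011  0.018] 0.495 Rz [ 0.002 -0.    -1.   ]
```

step_arm(moves=[0,0,0,0,0.06,0,0,0,0,0,0,0,0,0,0,0,0,0,0,0,0,0,0,0,0,0,0,0,0,0])

```text
clock: 19.02
ee_pos: [0.4327, -0.3844, 0.157]
eef_rot: [[-0.996, 0.016, -0.093], [0.016, 1.0, 0.001], [0.093, -0.0, -0.996]]
force: [0.9, -0.2, -2.4]
finger_gap: 0.498
grasp_force: 83.3
```

step_arm(moves=[0,0,0,0,0,0,0,0,0,0,0,0])

```text
clock: 19.27
ee_pos: [0.4329, -0.3843, 0.1567]
eef_rot: [[-0.995, 0.015, -0.094], [0.015, 1.0, 0.001], [0.094, 0.0, -0.996]]
force: [-0.2, -0.9, -2.6]
finger_gap: 0.496
grasp_force: 83.3
```

```bash
python3 st.py
```

```text
19.27 [ 0.4329 -0.3843  0.1567] F [-0.21 -0.95 -2.64] M [-0.051 -0.114 -0.005] 0.496 Rz [-0.094  0.001 -0.996]
```

step_arm(moves=[0,0,0,0,0,0])

```text
clock: 19.4
ee_pos: [0.4329, -0.3843, 0.1567]
eef_rot: [[-0.995, 0.015, -0.094], [0.015, 1.0, 0.001], [0.094, 0.0, -0.996]]
force: [0.6, -0.6, -2.5]
finger_gap: 0.494
grasp_force: 83.3
```

```bash
python3 st.py
```

```text
19.4 [ 0.4329 -0.3843  0.1567] F [ 0.61 -0.57 -2.54] M [ 0.032 -0.17   0.031] 0.494 Rz [-0.094  0.001 -0.996]
```

step_arm(moves=[0,0,0,0,0,0])

```text
clock: 19.52
ee_pos: [0.4329, -0.3843, 0.1567]
eef_rot: [[-0.995, 0.015, -0.094], [0.015, 1.0, 0.001], [0.094, 0.0, -0.996]]
force: [-0.6, 0.2, -3.9]
finger_gap: 0.495
grasp_force: 83.3
```

```bash
python3 st.py
```

```text
19.52 [ 0.4329 -0.3843  0.1567] F [-0.64  0.23 -3.89] M [ 0.062 -0.101  0.008] 0.495 Rz [-0.094  0.001 -0.996]
```

step_arm(moves=[0,0,0,0,-0.06,0,0,0,0,0,-0.06,0,0,0,0,0,0,0,0,0,0,0,0,0,0,0,0,0,0,0])

```text
clock: 20.15
ee_pos: [0.4334, -0.3843, 0.1565]
eef_rot: [[-0.996, 0.015, 0.093], [0.015, 1.0, -0.001], [-0.093, 0.0, -0.996]]
force: [0.3, -0.6, -2.9]
finger_gap: 0.497
grasp_force: 83.3
```

step_arm(moves=[0,0,0,0,0,0,0,0,0,0,0,0])

```text
clock: 20.4
ee_pos: [0.4331, -0.3843, 0.1565]
eef_rot: [[-0.995, 0.015, 0.094], [0.015, 1.0, -0.001], [-0.094, 0.0, -0.996]]
force: [0.3, 0.6, -3.9]
finger_gap: 0.496
grasp_force: 83.3
```

```bash
python3 st.py
```

```text
20.4 [ 0.4331 -0.3843  0.1565] F [ 0.33  0.56 -3.93] M [0.071 0.147 0.008] 0.496 Rz [ 0.094 -0.001 -0.996]
```

step_arm(moves=[0,0,0,0,0,0])

```text
clock: 20.52
ee_pos: [0.433, -0.3842, 0.1566]
eef_rot: [[-0.995, 0.015, 0.094], [0.015, 1.0, -0.001], [-0.094, 0.0, -0.996]]
force: [-0.0, -0.2, -4.1]
finger_gap: 0.498
grasp_force: 83.3
```

```bash
python3 st.py
```

```text
20.52 [ 0.433  -0.3842  0.1566] F [-0.05 -0.18 -4.05] M [0.011 0.093 0.012] 0.498 Rz [ 0.094 -0.001 -0.996]
```

step_arm(moves=[0,0,0,0,0,0])

```text
clock: 20.65
ee_pos: [0.4329, -0.3843, 0.1567]
eef_rot: [[-0.995, 0.015, 0.094], [0.015, 1.0, -0.001], [-0.094, 0.0, -0.996]]
force: [0.5, 0.8, -3.7]
finger_gap: 0.492
grasp_force: 83.3
```

```bash
python3 st.py
```

```text
20.65 [ 0.4329 -0.3843  0.1567] F [ 0.45  0.82 -3.68] M [0.017 0.169 0.015] 0.492 Rz [ 0.094 -0.001 -0.996]
```

step_arm(moves=[0,0,0,0,0.06,0,0,0,0,0,0,0,0.05,0,0,0,0,0,-0.1,0,0,0,0,0,0.1,0,0,0,0,0])

```text
clock: 21.28
ee_pos: [0.4159, -0.3843, 0.1556]
eef_rot: [[-1.0, 0.012, 0.003], [0.012, 1.0, 0.0], [-0.003, 0.0, -1.0]]
force: [-1.8, -1.3, -3.3]
finger_gap: 0.492
grasp_force: 83.3
```

```bash
python3 st.py
```

```text
21.27 [ 0.4159 -0.3843  0.1556] F [-1.75 -1.34 -3.32] M [-0.004  0.111 -0.007] 0.492 Rz [ 0.003  0.    -1.   ]
```

step_arm(moves=[-0.1,0,0,0,0,0])

```text
clock: 21.4
ee_pos: [0.4484, -0.3835, 0.1553]
eef_rot: [[-1.0, 0.018, -0.003], [0.018, 1.0, 0.003], [0.003, 0.003, -1.0]]
force: [2.1, -1.4, -2.7]
finger_gap: 0.5
grasp_force: 83.4
```

```bash
python3 st.py
```

```text
21.4 [ 0.4484 -0.3835  0.1553] F [ 2.06 -1.44 -2.75] M [-0.155 -0.201  0.001] 0.5 Rz [-0.003  0.003 -1.   ]
```

step_arm(moves=[0.1,0,0,0,0,0])

```text
clock: 21.52
ee_pos: [0.4156, -0.3842, 0.1555]
eef_rot: [[-1.0, 0.012, 0.003], [0.012, 1.0, 0.0], [-0.003, 0.0, -1.0]]
force: [-1.7, -0.5, -3.5]
finger_gap: 0.49
grasp_force: 83.4
```

```bash
python3 st.py
```

```text
21.52 [ 0.4156 -0.3842  0.1555] F [-1.73 -0.48 -3.53] M [-0.043  0.138  0.031] 0.49 Rz [ 0.003  0.    -1.   ]
```

step_arm(moves=[-0.1,0,0,0,0,0])

```text
clock: 21.65
ee_pos: [0.4483, -0.3835, 0.1553]
eef_rot: [[-1.0, 0.018, -0.003], [0.018, 1.0, 0.003], [0.003, 0.003, -1.0]]
force: [2.0, -1.7, -1.5]
finger_gap: 0.495
grasp_force: 83.4
```

```bash
python3 st.py
```

```text
21.65 [ 0.4483 -0.3835  0.1553] F [ 2.03 -1.73 -1.47] M [-0.117 -0.198  0.009] 0.495 Rz [-0.003  0.003 -1.   ]
```

step_arm(moves=[0.1,0,0,0,0,0])

```text
clock: 21.78
ee_pos: [0.4156, -0.3842, 0.1555]
eef_rot: [[-1.0, 0.012, 0.003], [0.012, 1.0, 0.0], [-0.003, 0.0, -1.0]]
force: [-1.1, -0.3, -3.0]
finger_gap: 0.492
grasp_force: 83.4
```

```bash
python3 st.py
```

```text
21.77 [ 0.4156 -0.3842  0.1555] F [-1.08 -0.32 -2.99] M [ 0.034  0.099 -0.028] 0.492 Rz [ 0.003  0.    -1.   ]
```

step_arm(moves=[-0.1,0,0,0,0,0])

```text
clock: 21.9
ee_pos: [0.4483, -0.3835, 0.1553]
eef_rot: [[-1.0, 0.019, -0.003], [0.019, 1.0, 0.003], [0.003, 0.003, -1.0]]
force: [2.0, -2.0, -1.3]
finger_gap: 0.492
grasp_force: 83.4
```

```bash
python3 st.py
```

```text
21.9 [ 0.4483 -0.3835  0.1553] F [ 1.96 -2.03 -1.34] M [-0.133 -0.18   0.009] 0.492 Rz [-0.003  0.003 -1.   ]
```

step_arm(moves=[0.05,0,0,0,0,0])

```text
clock: 22.02
ee_pos: [0.4348, -0.3842, 0.156]
eef_rot: [[-1.0, 0.014, 0.003], [0.014, 1.0, 0.0], [-0.003, 0.0, -1.0]]
force: [-1.6, 0.9, -3.7]
finger_gap: 0.494
grasp_force: 83.4
```

```bash
python3 st.py
```

```text
22.02 [ 0.4348 -0.3842  0.156 ] F [-1.6   0.91 -3.71] M [0.03  0.088 0.009] 0.494 Rz [ 0.003  0.    -1.   ]
```

step_arm(moves=[0,0,0,0,0,0])

```text
clock: 22.15
ee_pos: [0.4322, -0.3843, 0.1566]
eef_rot: [[-1.0, 0.016, 0.001], [0.016, 1.0, 0.0], [-0.001, 0.0, -1.0]]
force: [0.0, 0.1, -2.4]
finger_gap: 0.495
grasp_force: 83.4
```

```bash
python3 st.py
```

```text
22.15 [ 0.4322 -0.3843  0.1566] F [ 0.03  0.15 -2.38] M [ 0.024 -0.082 -0.021] 0.495 Rz [ 0.001  0.    -1.   ]
```

step_arm(moves=[0,0,0,0,0,0])

```text
clock: 22.28
ee_pos: [0.433, -0.3844, 0.1569]
eef_rot: [[-1.0, 0.016, 0.001], [0.016, 1.0, -0.0], [-0.001, -0.0, -1.0]]
force: [-0.8, -0.1, -3.6]
finger_gap: 0.494
grasp_force: 83.4
```

```bash
python3 st.py
```

```text
22.27 [ 0.433  -0.3844  0.1569] F [-0.81 -0.08 -3.6 ] M [ 0.008 -0.055 -0.001] 0.494 Rz [ 0.001 -0.    -1.   ]
```

step_arm(moves=[0,0,0.1,0,0,0,0,0,0.1,0,0,0,0,0,0.06,0,0,0,0,0,0.03,0,0,0,0,0,0,0,0,0])

```text
clock: 22.9
ee_pos: [0.4329, -0.3842, 0.0406]
eef_rot: [[-1.0, 0.015, -0.0], [0.015, 1.0, 0.0], [0.0, 0.0, -1.0]]
force: [-0.2, 0.2, -3.0]
finger_gap: 0.492
grasp_force: 83.4
```

step_arm(moves=[0,0,0.008,0,0,0,0,0,0,0,0,0])

```text
clock: 23.15
ee_pos: [0.4335, -0.3848, 0.0384]
eef_rot: [[-1.0, 0.015, 0.001], [0.015, 1.0, -0.001], [-0.001, -0.001, -1.0]]
force: [1.4, -0.6, -0.3]
finger_gap: 0.497
grasp_force: 83.6
```

step_arm(moves=[0,0,0,0,0,0,0,0,0,0,0,0,0,0,0,0,0,0,0,0,0,0,0,0], grip=0.53)

```text
clock: 23.65
ee_pos: [0.4329, -0.3843, 0.0375]
eef_rot: [[-1.0, 0.015, 0.0], [0.015, 1.0, -0.0], [-0.0, -0.0, -1.0]]
force: [-0.0, -0.7, -0.3]
finger_gap: 0.767
grasp_force: 0.0
```

step_arm(moves=[0,0,-0.1,0,0,0,0,0,-0.1,0,0,0,-0.003,0.109,0,0,0,0,-0.003,0.109,0,0,0,0,0,0,0,0,0,0])

```text
clock: 24.28
ee_pos: [0.4366, -0.2949, 0.1177]
eef_rot: [[-1.0, 0.013, -0.0], [0.013, 1.0, 0.001], [0.0, 0.001, -1.0]]
force: [0.1, -0.9, -0.4]
finger_gap: 0.765
grasp_force: 0.0
```

step_arm(moves=[0,0,0,0,0,0])

```text
clock: 24.4
ee_pos: [0.4368, -0.2974, 0.1177]
eef_rot: [[-1.0, 0.015, 0.0], [0.015, 1.0, -0.0], [-0.0, -0.0, -1.0]]
force: [0.3, 0.3, -0.2]
finger_gap: 0.765
grasp_force: 0.0
```

```bash
python3 - <<'E'
from h import *
s=sensors.sense();e=np.array(s["ee_pos"]);print(e,s["finger_gap"])
capture("wrist")
for q in finder.spot_in("jar_1","wrist"):
    x=q["extent"];print(round(q["score"],2),np.round(x),ray("wrist",x[0],x[1],.03,s).round(4))
E
```

```text
[ 0.43679438 -0.29743415  0.11767685] 0.7653387304078145
0.97 [318. 258.  85. 168.] [ 0.4358 -0.2982  0.03  ]
0.7 [460. 255. 109. 166.] [ 0.4353 -0.2132  0.03  ]
0.63 [173. 258. 105. 162.] [ 0.4346 -0.3855  0.03  ]
```

step_arm(moves=[0.002,-0.002,0.1,0,0,0,0,0,0.1,0,0,0,0,0,0,0,0,0])

```text
clock: 24.88
ee_pos: [0.434, -0.2975, 0.0353]
eef_rot: [[-1.0, 0.016, -0.004], [0.016, 1.0, 0.003], [0.004, 0.003, -1.0]]
force: [-0.4, -0.2, 1.9]
finger_gap: 0.763
grasp_force: 0.0
```

step_arm(moves=[0,0,0,0,0,0,0,0,0,0,0,0,0,0,0,0,0,0,0,0,0,0,0,0], grip=-1)

```text
clock: 25.38
ee_pos: [0.4367, -0.2989, 0.0395]
eef_rot: [[-1.0, 0.015, 0.002], [0.015, 1.0, -0.002], [-0.002, -0.002, -1.0]]
force: [-2.8, -0.8, 8.0]
finger_gap: 0.494
grasp_force: 82.3
```

step_arm(moves=[0,0,-0.1,0,0,0,0,0,-0.1,0,0,0,0,0,-0.1,0,0,0,0,0,0,0,0,0,0,0,0,0,0,0])

```text
clock: 26.0
ee_pos: [0.4357, -0.2979, 0.1573]
eef_rot: [[-1.0, 0.015, -0.0], [0.015, 1.0, 0.0], [0.0, 0.0, -1.0]]
force: [0.1, 0.9, -4.6]
finger_gap: 0.489
grasp_force: 83.5
```

step_arm(moves=[0,0,0,0,0,0,0.05,0,0,0,0,0,-0.1,0,0,0,0,0,0.1,0,0,0,0,0])

```text
clock: 26.5
ee_pos: [0.4183, -0.2977, 0.1554]
eef_rot: [[-1.0, 0.013, -0.001], [0.013, 1.0, 0.001], [0.001, 0.001, -1.0]]
force: [-1.0, -0.1, -4.1]
finger_gap: 0.496
grasp_force: 83.5
```

```bash
python3 st.py
```

```text
26.5 [ 0.4183 -0.2977  0.1554] F [-0.98 -0.12 -4.15] M [-0.053  0.084 -0.049] 0.496 Rz [-0.001  0.001 -1.   ]
```

step_arm(moves=[-0.1,0,0,0,0,0])

```text
clock: 26.62
ee_pos: [0.4506, -0.2966, 0.155]
eef_rot: [[-1.0, 0.018, -0.007], [0.018, 1.0, 0.004], [0.007, 0.004, -1.0]]
force: [2.8, -0.7, -3.8]
finger_gap: 0.491
grasp_force: 83.6
```

```bash
python3 st.py
```

```text
26.62 [ 0.4506 -0.2966  0.155 ] F [ 2.75 -0.71 -3.76] M [-0.187 -0.114  0.023] 0.491 Rz [-0.007  0.004 -1.   ]
```

step_arm(moves=[0.1,0,0,0,0,0])

```text
clock: 26.75
ee_pos: [0.4181, -0.2976, 0.1553]
eef_rot: [[-1.0, 0.013, -0.001], [0.013, 1.0, 0.001], [0.001, 0.001, -1.0]]
force: [-1.3, -1.1, -4.5]
finger_gap: 0.494
grasp_force: 83.6
```

```bash
python3 st.py
```

```text
26.75 [ 0.4181 -0.2976  0.1553] F [-1.28 -1.08 -4.49] M [-0.237  0.018 -0.019] 0.494 Rz [-0.001  0.001 -1.   ]
```

step_arm(moves=[-0.1,0,0,0,0,0])

```text
clock: 26.88
ee_pos: [0.4506, -0.2967, 0.155]
eef_rot: [[-1.0, 0.018, -0.007], [0.018, 1.0, 0.004], [0.007, 0.004, -1.0]]
force: [0.9, -1.1, -3.6]
finger_gap: 0.493
grasp_force: 83.6
```

```bash
python3 st.py
```

```text
26.88 [ 0.4506 -0.2967  0.155 ] F [ 0.86 -1.07 -3.55] M [-0.126 -0.209 -0.048] 0.493 Rz [-0.007  0.004 -1.   ]
```

step_arm(moves=[0.1,0,0,0,0,0])

```text
clock: 27.0
ee_pos: [0.4181, -0.2976, 0.1553]
eef_rot: [[-1.0, 0.013, -0.001], [0.013, 1.0, 0.001], [0.001, 0.001, -1.0]]
force: [-1.9, 0.6, -4.1]
finger_gap: 0.494
grasp_force: 83.6
```

```bash
python3 st.py
```

```text
27.0 [ 0.4181 -0.2976  0.1553] F [-1.86  0.63 -4.13] M [-0.143  0.2    0.012] 0.494 Rz [-0.001  0.001 -1.   ]
```

step_arm(moves=[-0.1,0,0,0,0,0])

```text
clock: 27.12
ee_pos: [0.4506, -0.2967, 0.155]
eef_rot: [[-1.0, 0.018, -0.007], [0.018, 1.0, 0.004], [0.007, 0.004, -1.0]]
force: [2.5, -1.7, -2.2]
finger_gap: 0.494
grasp_force: 83.7
```

```bash
python3 st.py
```

```text
27.12 [ 0.4506 -0.2967  0.155 ] F [ 2.45 -1.71 -2.16] M [-0.088 -0.178  0.026] 0.494 Rz [-0.007  0.004 -1.   ]
```

step_arm(moves=[0.05,0,0,0,0,0])

```text
clock: 27.25
ee_pos: [0.4372, -0.2976, 0.1559]
eef_rot: [[-1.0, 0.014, -0.001], [0.014, 1.0, 0.001], [0.001, 0.001, -1.0]]
force: [-0.9, 0.1, -4.4]
finger_gap: 0.495
grasp_force: 83.7
```

```bash
python3 st.py
```

```text
27.25 [ 0.4372 -0.2976  0.1559] F [-0.92  0.08 -4.39] M [-0.037  0.002  0.001] 0.495 Rz [-0.001  0.001 -1.   ]
```

step_arm(moves=[0,0,0,0,0,0])

```text
clock: 27.38
ee_pos: [0.4347, -0.2975, 0.1565]
eef_rot: [[-1.0, 0.016, -0.002], [0.016, 1.0, 0.001], [0.002, 0.001, -1.0]]
force: [0.8, 0.2, -4.3]
finger_gap: 0.492
grasp_force: 83.6
```

```bash
python3 st.py
```

```text
27.38 [ 0.4347 -0.2975  0.1565] F [ 0.82  0.17 -4.32] M [ 0.05  -0.012  0.028] 0.492 Rz [-0.002  0.001 -1.   ]
```

step_arm(moves=[0,0,0,0,0.115,0,0,0,0,0,0.115,0,0,0,0,0,0,0,0,0,0,0,0,0,0,0,0,0,0,0])

```text
clock: 28.0
ee_pos: [0.4355, -0.2982, 0.1589]
eef_rot: [[-0.937, 0.016, -0.35], [0.015, 1.0, 0.004], [0.35, -0.001, -0.937]]
force: [-1.0, 0.1, -3.9]
finger_gap: 0.493
grasp_force: 83.9
```

```bash
python3 st.py
```

```text
28.0 [ 0.4355 -0.2982  0.1589] F [-0.98  0.12 -3.88] M [-0.001 -0.577  0.022] 0.493 Rz [-0.35   0.004 -0.937]
```

step_arm(moves=[0,0,0,0,0,0])

```text
clock: 28.12
ee_pos: [0.4355, -0.2982, 0.159]
eef_rot: [[-0.936, 0.016, -0.351], [0.015, 1.0, 0.005], [0.351, -0.001, -0.937]]
force: [0.7, -0.5, -3.6]
finger_gap: 0.496
grasp_force: 83.9
```

```bash
python3 st.py
```

```text
28.12 [ 0.4355 -0.2982  0.159 ] F [ 0.75 -0.52 -3.56] M [-0.015 -0.596  0.005] 0.496 Rz [-0.351  0.005 -0.937]
```

step_arm(moves=[0,0,0,0,0,0])

```text
clock: 28.25
ee_pos: [0.4356, -0.2981, 0.1584]
eef_rot: [[-0.936, 0.016, -0.352], [0.015, 1.0, 0.005], [0.352, -0.001, -0.936]]
force: [-0.1, 0.6, -4.0]
finger_gap: 0.493
grasp_force: 83.9
```

```bash
python3 st.py
```

```text
28.25 [ 0.4356 -0.2981  0.1584] F [-0.11  0.58 -3.99] M [-0.028 -0.603  0.006] 0.493 Rz [-0.352  0.005 -0.936]
```

step_arm(moves=[0,0,0,0,0,0])

```text
clock: 28.38
ee_pos: [0.4357, -0.298, 0.1579]
eef_rot: [[-0.936, 0.015, -0.353], [0.015, 1.0, 0.005], [0.353, -0.0, -0.936]]
force: [0.1, 0.4, -4.0]
finger_gap: 0.494
grasp_force: 83.9
```

```bash
python3 st.py
```

```text
28.38 [ 0.4357 -0.298   0.1579] F [ 0.08  0.44 -4.03] M [ 0.045 -0.512  0.015] 0.494 Rz [-0.353  0.005 -0.936]
```

step_arm(moves=[0,0,0,0,-0.115,0,0,0,0,0,-0.115,0,0,0,0,0,-0.115,0,0,0,0,0,-0.115,0,0,0,0,0,0,0])

```text
clock: 29.0
ee_pos: [0.4322, -0.2965, 0.156]
eef_rot: [[-0.936, 0.018, 0.351], [0.017, 1.0, -0.004], [-0.351, 0.002, -0.936]]
force: [1.4, -0.1, -3.3]
finger_gap: 0.495
grasp_force: 84.4
```

step_arm(moves=[0,0,0,0,0,0,0,0,0,0,0,0,0,0,0,0,0,0])

```text
clock: 29.38
ee_pos: [0.4369, -0.2982, 0.1577]
eef_rot: [[-0.936, 0.014, 0.353], [0.013, 1.0, -0.005], [-0.353, -0.0, -0.936]]
force: [-0.5, -0.1, -3.8]
finger_gap: 0.493
grasp_force: 84.3
```

```bash
python3 st.py
```

```text
29.38 [ 0.4369 -0.2982  0.1577] F [-0.49 -0.1  -3.79] M [-0.03   0.569 -0.031] 0.493 Rz [ 0.353 -0.005 -0.936]
```

step_arm(moves=[0,0,0,0,0,0])

```text
clock: 29.5
ee_pos: [0.4363, -0.298, 0.1574]
eef_rot: [[-0.936, 0.015, 0.353], [0.014, 1.0, -0.005], [-0.353, 0.0, -0.936]]
force: [0.8, 0.3, -3.6]
finger_gap: 0.492
grasp_force: 84.3
```

```bash
python3 st.py
```

```text
29.5 [ 0.4363 -0.298   0.1574] F [ 0.8   0.33 -3.56] M [-0.016  0.513 -0.026] 0.492 Rz [ 0.353 -0.005 -0.936]
```

step_arm(moves=[0,0,0,0,0,0])

```text
clock: 29.62
ee_pos: [0.436, -0.2979, 0.1574]
eef_rot: [[-0.935, 0.015, 0.353], [0.014, 1.0, -0.005], [-0.353, 0.0, -0.936]]
force: [0.1, -0.0, -4.0]
finger_gap: 0.491
grasp_force: 84.3
```

```bash
python3 st.py
```

```text
29.62 [ 0.436  -0.2979  0.1574] F [ 0.08 -0.   -3.98] M [ 0.041  0.545 -0.025] 0.491 Rz [ 0.353 -0.005 -0.936]
```

step_arm(moves=[0,0,0,0,0,0])

```text
clock: 29.75
ee_pos: [0.4358, -0.2979, 0.1575]
eef_rot: [[-0.935, 0.015, 0.353], [0.014, 1.0, -0.005], [-0.353, 0.0, -0.935]]
force: [-1.0, 0.2, -4.7]
finger_gap: 0.495
grasp_force: 84.3
```

```bash
python3 st.py
```

```text
29.75 [ 0.4358 -0.2979  0.1575] F [-1.02  0.19 -4.66] M [-0.026  0.567 -0.018] 0.495 Rz [ 0.353 -0.005 -0.935]
```

step_arm(moves=[0,0,0,0,0.115,0,0,0,0,0,0.115,0,0,0,0,0,0,0,0,0,0,0,0,0])

```text
clock: 30.25
ee_pos: [0.4359, -0.2978, 0.1571]
eef_rot: [[-1.0, 0.015, 0.003], [0.015, 1.0, 0.0], [-0.003, 0.0, -1.0]]
force: [-0.9, 0.3, -3.8]
finger_gap: 0.495
grasp_force: 84.2
```

step_arm(moves=[0.07,0,0,0,0,0,-0.14,0,0,0,0,0,0.14,0,0,0,0,0])

```text
clock: 30.62
ee_pos: [0.4127, -0.2991, 0.1555]
eef_rot: [[-1.0, 0.013, 0.004], [0.013, 1.0, -0.0], [-0.004, 0.0, -1.0]]
force: [-2.0, -0.4, -3.0]
finger_gap: 0.496
grasp_force: 84.7
```

```bash
python3 st.py
```

```text
30.62 [ 0.4127 -0.2991  0.1555] F [-1.97 -0.43 -2.99] M [-0.04   0.297  0.025] 0.496 Rz [ 0.004 -0.    -1.   ]
```

step_arm(moves=[-0.14,0,0,0,0,0])

```text
clock: 30.75
ee_pos: [0.452, -0.2944, 0.1535]
eef_rot: [[-1.0, 0.021, -0.011], [0.02, 1.0, 0.008], [0.012, 0.008, -1.0]]
force: [-3.8, -2.8, -0.6]
finger_gap: 0.496
grasp_force: 85.1
```

```bash
python3 st.py
```

```text
30.75 [ 0.452  -0.2944  0.1535] F [-3.78 -2.79 -0.64] M [-0.422  0.043  0.007] 0.496 Rz [-0.011  0.008 -1.   ]
```

step_arm(moves=[0.14,0,0,0,0,0])

```text
clock: 30.88
ee_pos: [0.412, -0.2989, 0.1553]
eef_rot: [[-1.0, 0.013, 0.003], [0.013, 1.0, 0.0], [-0.003, 0.0, -1.0]]
force: [-2.3, -1.0, -3.5]
finger_gap: 0.493
grasp_force: 85.1
```

```bash
python3 st.py
```

```text
30.88 [ 0.412  -0.2989  0.1553] F [-2.35 -1.03 -3.45] M [-0.037  0.225  0.009] 0.493 Rz [ 0.003  0.    -1.   ]
```

step_arm(moves=[-0.14,0,0,0,0,0])

```text
clock: 31.0
ee_pos: [0.4521, -0.2945, 0.1537]
eef_rot: [[-1.0, 0.021, -0.011], [0.021, 1.0, 0.008], [0.011, 0.008, -1.0]]
force: [-10.4, -3.0, 1.5]
finger_gap: 0.492
grasp_force: 85.5
```

```bash
python3 st.py
```

```text
31.0 [ 0.4521 -0.2945  0.1537] F [-10.37  -3.     1.52] M [-0.385  1.84  -0.014] 0.492 Rz [-0.011  0.008 -1.   ]
```

step_arm(moves=[0.14,0,0,0,0,0])

```text
clock: 31.12
ee_pos: [0.4121, -0.2989, 0.1553]
eef_rot: [[-1.0, 0.013, 0.003], [0.013, 1.0, 0.0], [-0.003, 0.0, -1.0]]
force: [-3.1, -1.5, -3.3]
finger_gap: 0.496
grasp_force: 85.5
```

```bash
python3 st.py
```

```text
31.12 [ 0.4121 -0.2989  0.1553] F [-3.08 -1.5  -3.28] M [-0.07   0.201 -0.001] 0.496 Rz [ 0.003  0.    -1.   ]
```

step_arm(moves=[-0.14,0,0,0,0,0])

```text
clock: 31.25
ee_pos: [0.4521, -0.2945, 0.1537]
eef_rot: [[-1.0, 0.021, -0.011], [0.021, 1.0, 0.008], [0.011, 0.008, -1.0]]
force: [-9.3, -5.2, 1.7]
finger_gap: 0.489
grasp_force: 85.8
```

```bash
python3 st.py
```

```text
31.25 [ 0.4521 -0.2945  0.1537] F [-9.27 -5.23  1.7 ] M [-0.451  0.986  0.03 ] 0.489 Rz [-0.011  0.008 -1.   ]
```

step_arm(moves=[0.14,0,0,0,0,0])

```text
clock: 31.38
ee_pos: [0.4121, -0.2989, 0.1553]
eef_rot: [[-1.0, 0.013, 0.004], [0.013, 1.0, 0.0], [-0.004, 0.0, -1.0]]
force: [-2.6, -0.7, -3.1]
finger_gap: 0.494
grasp_force: 85.7
```

```bash
python3 st.py
```

```text
31.38 [ 0.4121 -0.2989  0.1553] F [-2.57 -0.73 -3.1 ] M [-0.023  0.198 -0.029] 0.494 Rz [ 0.004  0.    -1.   ]
```

step_arm(moves=[-0.14,0,0,0,0,0])

```text
clock: 31.5
ee_pos: [0.4521, -0.2945, 0.1537]
eef_rot: [[-1.0, 0.021, -0.011], [0.021, 1.0, 0.008], [0.011, 0.008, -1.0]]
force: [-9.0, -4.5, 0.5]
finger_gap: 0.498
grasp_force: 86.0
```

```bash
python3 st.py
```

```text
31.5 [ 0.4521 -0.2945  0.1537] F [-8.96 -4.55  0.53] M [-0.48   0.432 -0.001] 0.498 Rz [-0.011  0.008 -1.   ]
```

step_arm(moves=[0.07,0,0,0,0,0,0,0,0,0,0,0,0,0,0,0,0,0])

```text
clock: 31.88
ee_pos: [0.4354, -0.2982, 0.1582]
eef_rot: [[-1.0, 0.016, 0.003], [0.016, 1.0, -0.001], [-0.003, -0.001, -1.0]]
force: [0.7, 0.1, -3.9]
finger_gap: 0.494
grasp_force: 85.8
```

Jar_2 rattles: impacts reach 10 N and 1.8 Nm, varying under identical strokes, whereas jar_3 was perfectly periodic. Carry it over the grid.

step_arm(moves=[0,0,-0.051,0,0,0,-0.064,-0.044,0,0,0,0,-0.064,-0.044,0,0,0,0,-0.064,-0.044,0,0,0,0,-0.064,-0.044,0,0,0,0])

```text
clock: 32.5
ee_pos: [0.5381, -0.3706, 0.1784]
eef_rot: [[-1.0, 0.015, 0.002], [0.015, 1.0, -0.0], [-0.002, -0.0, -1.0]]
force: [0.3, -0.8, -3.7]
finger_gap: 0.492
grasp_force: 85.8
```

step_arm(moves=[0,0,0,0,0,0,0,0,0,0,0,0,0,0,0,0,0,0,0,0,0,0,0,0,0,0,0,0,0,0])

```text
clock: 33.12
ee_pos: [0.537, -0.3698, 0.1782]
eef_rot: [[-1.0, 0.015, 0.0], [0.015, 1.0, -0.0], [-0.0, -0.0, -1.0]]
force: [0.4, 0.6, -3.7]
finger_gap: 0.491
grasp_force: 85.8
```

```bash
python3 st.py; python3 - <<'E'
from h import *
s=sensors.sense();print(np.array(s["eef_rot"]).round(4))
capture("side");capture("top")
for c in ("side","top"):
    for q in finder.spot_in("jar_1",c): print(c,round(q["score"],2),np.round(q["extent"]))
for y in(-.213,-.298,-.385): print(np.round(proj("top",(.434,y,.024)),0),np.round(proj("side",(.434,y,.024)),0))
E
```

```text
33.12 [ 0.537  -0.3698  0.1782] F [ 0.38  0.55 -3.67] M [-0.024 -0.028 -0.04 ] 0.491 Rz [ 0. -0. -1.]
[[-9.999e-01  1.520e-02  3.000e-04]
 [ 1.520e-02  9.999e-01 -2.000e-04]
 [-3.000e-04 -1.000e-04 -1.000e+00]]
side 0.92 [272. 247.  35.  26.]
top 0.6 [180. 196.  42.  41.]
[323. 295.] [268. 247.]
[360. 295.] [274. 266.]
[399. 295.] [281. 286.]
```

```bash
python3 -c "
from cell import env
print(env.finish_job())"
```

```text
the job is handed in; nothing more can be done
None
```

The job is handed in. The ball grid lies flush on the pan with both pins through its holes, and jar_2, which rattled clearly, is held level about 10 cm above the grid's middle. Jar_3 gave no rattle and is back on the worktop. I did not shake jar_1, which stayed where it was, and I took the held jar's level from the gripper pose rather than from a picture.

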